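# Set an adjustable wrench to a hold-down nut and tighten it

### The job

The hold-down nut of the steel fixture plate is loose. Put the adjustable wrench that lies on the plate round the nut, flat on the plate, then roll its worm until the sliding jaw is snug on the nut's flats. Only then swing the handle clockwise (seen from above) until the nut comes up tight, and leave the wrench lying snug on the nut, without disturbing the things around.

Things in the scene. Friction and masses are not known exactly. Their poses are not given: they have to be found in the camera images.
- fixture_plate: Flat dark steel plate fixed to the bench, 270 x 160 x 12 mm, a screw in each corner. Origin: on the nut's axis at the plate's underside; the plate reaches from x -200 to +70 mm and y -88 to +72 mm in its own frame; its -x end faces the robot. Round the nut is a 3 mm washer of 29 mm diameter.
- nut_top (a point): Centre of the top of the hold-down nut, 31 mm above the bench: steel hex nut, 30 mm across flats, 34.6 across corners, 16 high; its stud ends 2 mm higher. It only turns. The point turns with it: its x axis is parallel to two flats. Set the wrench with its x axis along the nut's x axis (handle toward the robot); the handle then has room to swing left, clockwise.
- holddown_nut (a joint): Turn of the nut in rad, growing clockwise seen from above; starts at 0.3 to 0.5, 1.1 = tight (hard stop). It needs about 0.25 N m, 2 N at the handle point; past the stop the force rises sharply.
- sliding_jaw (a joint): Travel of the sliding jaw in m, growing as it closes: opening between the jaws = 0.036 - value. Starts at 0 to 0.0015; 0.006 = snug on the nut; range to 0.012. Moved by the worm, 1.0 mm per rad. It stays where it is left, but over 35 N on the jaw forces it back, so do not heave on the handle once the nut is tight.
- wrench: Loose steel adjustable wrench, 0.55 kg, flat on the plate, 254 mm long, head 20 mm thick. Origin: underside, at the nut's centre when snug; x along it, handle to -x, jaws open to +x, z up. Fixed jaw face at y = +15 mm; sliding jaw face at y = -21 mm + its travel, 14 mm thick. Jaws end at x = +18, throat floor at x = -19 mm, shoulder 50 wide from x = -59 to -81 mm. Balances near x = -75 mm.
- worm_top (a point): Top of the knurled worm in the head's window: roller 26 mm in diameter and length, axis along wrench y, at wrench x -45, y 0, z 27 mm, 7 mm proud of the head. Rubbing its top toward the jaws (+x) closes the jaw, toward the handle opens it: press with the shut fingertips (6 to 15 N) and drag; it resists with 3 N. A 20 mm drag closes up to 1.5 mm; lift to go back. Once snug, the finger slips.
- handle_grip (a point): Point inside the handle at wrench x = -150 mm, y = 0, z = 10 mm (22 mm above the bench when the wrench lies on the plate): where to push it. The handle is 22 mm wide and 12 thick (wrench z 4 to 16 mm) from wrench x = -81 to -222 mm, with a round end 28 mm wide.
- steel_cup: Bystander: small steel cup with a bush in it, 40 mm diameter, 52 mm high; origin at its underside.
- cap_black_c: Bystander: black turned end cap, 80 mm diameter, 61 mm high; origin at its underside.

How it is judged:
By the outcome, as a careful person would: the job done as asked, in the order asked, and still so for the second after the job is handed in, with the robot touching nothing.
It also fails if it takes over 66 s, if anything falls off the work surface, if the arm or the gripper's body presses on something with over 40 N, if the wrist force passes 120 N, or if a joint passes its speed limit or range.

### The arm

A 6-joint arm with a two-finger parallel gripper is mounted at the origin on a cart in front of the work surface, level with it; the furniture and walls round the work are solid. World frame = base frame: x ahead of the robot, y to its left, z up, the work surface at z = 0. Lengths are in m, angles in rad, forces in N, time in s.
With the tool pointing down it reaches from about 0.325 to 0.925 m from the base axis. Payload 3.1 kg.
Tool frame: the origin (TCP) lies midway between the tips of the shut fingers; the grasp point (between the pads) lies 19 mm behind it; z points along the fingers, y is the line along which they close (so a half turn about z gives the same grasp; the last joint's range is limited). The gripper opens to 85 mm and grips with 20 to 120 N. Pads are 22 mm wide; open, the fingers measure 114 mm over their backs; the gripper's body (76 mm by 85 mm) begins 54 mm behind the grasp point. The pads swing forward as they close: fully open they stand 13 mm farther back than shut.
Start: joints at [-1.323, 0.217, 1.613, -0, 1.311, -0.112], TCP at [0.22, -0.585, 0.231] pointing down, gripper open.
Joint ranges: [-2.75, 2.75], [-0.78, 2.1], [0.31, 2.55], [-1.13, 4.27], [0.13, 2.63], [-2.58, 2.58]. Speed limits (rad/s): [2.79, 2.79, 3.14, 3.14, 3.14, 3.14].

### API

Orientations are given as a unit quaternion [x, y, z, w].
In Python, from station import sense, snapshot, camera_model, sign_off gives the robot as it stands.
- The arm moves only by the tool servo_tool, never from a script. Its argument "moves" is one flat list of numbers, 5 for each row, row after row: the shift along the world's x, y, z in mm, then the turn about the world's z in rad, then the opening, from 0 (shut) to 1 (fully open). In form: [tx, ty, tz, twist, grip, tx, ty, tz, twist, grip, ...]. A call has 1 to 5 rows; each row is the pose to reach, as a shift and turn from the pose commanded when the call began; what a row does not reach only later rows make up. A row lasts 1/10 s, in which the tool goes at most 50 mm and 8.59 degrees, less where a joint would pass 70% of its speed; a pose out of reach is approached as far as the arm can. A call with a gripper value outside its range is refused whole. The fingers move at their own pace and stop on an object; "squeeze" is the grip in N (left out, the last holds). Time passes only in rows, so rows that repeat a pose let the fingers close. It gives the time, the measured TCP pose, the force, the opening and the grip force at its end, in the units of the state.
- sense(): the state, without advancing time (a new reading comes with each control period).
- snapshot(name): name is "side" or "top" or "wrist"; returns the picture (420x560x3 uint8, red, green, blue); there is no depth.
- camera_model(name): a dict with "intrinsics" (3x3 intrinsics, pixels), "world_from_camera" (4x4, takes a point from camera to world coordinates). Camera axes: x right, y up, looking along -z (the intrinsics and any distortion apply to the point x, -y, -z); pixel columns grow to the right and rows downward; lengths in m; the calibration is good to about 2 mm. A picture is of the moment at which its call begins: read the wrist's pose just before it. camera_model takes no time and is no camera call; for the wrist camera it gives the pose at the moment of the call.
- sign_off(): hands the job in; it is judged then, once.
The state is a dict: "clock": time; "qpos": joint angles; "joint_velocities": joint speeds; "joint_torque": joint torques, N m; "tool_pos": TCP position; "tool_rot": TCP orientation; "ft_force": force on the tool from outside, world axes, zero at the start; "moment": the same for the moment, N m; "finger_gap": finger opening in m; "gripper_force": force on a finger pad.
Only numpy, scipy, OpenCV 4.12 (cv2) and the standard library are available. Lean on these libraries where they do the work, as an engineer would, in place of code of your own. Each camera call takes 0.05 s, during which the arm holds its last target. There are 200 camera calls.

## Working session

There is one attempt and no reset: what is moved stays moved. The work goes in short steps, Python scripts to look and compute and a tool call to move; the robot and the scene stay as the last step left them, time stands still between calls to the robot, and variables do not carry over. Pictures are saved under pics/ and viewed, at most 10 in all, crops included, and the job is handed in when it is done.

Besides the shell and the picture viewer there is one more tool, called after "Emit:" as a command line: name --argument value ..., lists and objects as JSON in quotes. servo_tool: Moves the arm, as the interface text tells. Its arguments: {"type":"object","properties":{"moves":{"type":"array","items":{"type":"number"}},"squeeze":{"type":"number"}},"required":["moves"]}

```bash
mkdir -p pics; cat > h.py <<'E'
import numpy as np,cv2
from station import *
def ray(cam,u,v,z):
    m=camera_model(cam);K=np.array(m["intrinsics"]);T=np.array(m["world_from_camera"])
    d=np.linalg.inv(K)@[u,v,1];d=T[:3,:3]@[d[0],-d[1],-d[2]];o=T[:3,3]
    return o+d*(z-o[2])/d[2]
def proj(cam,p):
    m=camera_model(cam);K=np.array(m["intrinsics"]);T=np.array(m["world_from_camera"])
    c=T[:3,:3].T@(np.array(p)-T[:3,3]);q=K@[c[0],-c[1],-c[2]];return q[:2]/q[2]
def save(cam,name,crop=None,s=1):
    im=snapshot(cam)[...,::-1]
    cv2.imwrite(f"raw_{name}.png",im)
    if crop: im=im[crop[1]:crop[3],crop[0]:crop[2]]
    cv2.imwrite(f"pics/{name}.png",cv2.resize(im,None,fx=s,fy=s,interpolation=cv2.INTER_CUBIC))
E
python3 - <<'E'
from h import *
save("top","top1",None,1.4)
m=camera_model("top");print(m)
save("side","side1",None,1.4)
print(camera_model("side")["world_from_camera"])
E
```

```text
{'intrinsics': array([[528.56704851,   0.        , 295.99421244],
       [  0.        , 528.56704851, 210.05628741],
       [  0.        ,   0.        ,   1.        ]]), 'world_from_camera': array([[-0.02469083,  0.9946942 , -0.09986896,  0.41648397],
       [-0.99946218, -0.02240507,  0.02394498,  0.23478339],
       [ 0.02158036,  0.10040647,  0.99471244,  1.07244162],
       [ 0.        ,  0.        ,  0.        ,  1.        ]])}
[[-0.86031679  0.24041511 -0.44950594  0.05764622]
 [-0.50975114 -0.41087046  0.75586986  0.99353961]
 [-0.00296618  0.87942369  0.47603064  0.53917764]
 [ 0.          0.          0.          1.        ]]
```

View pics/top1.png

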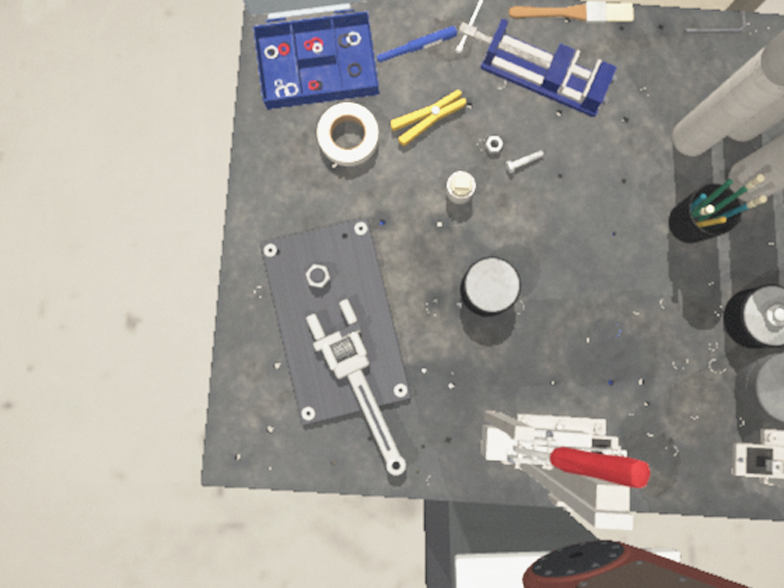

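View pics/side1.png

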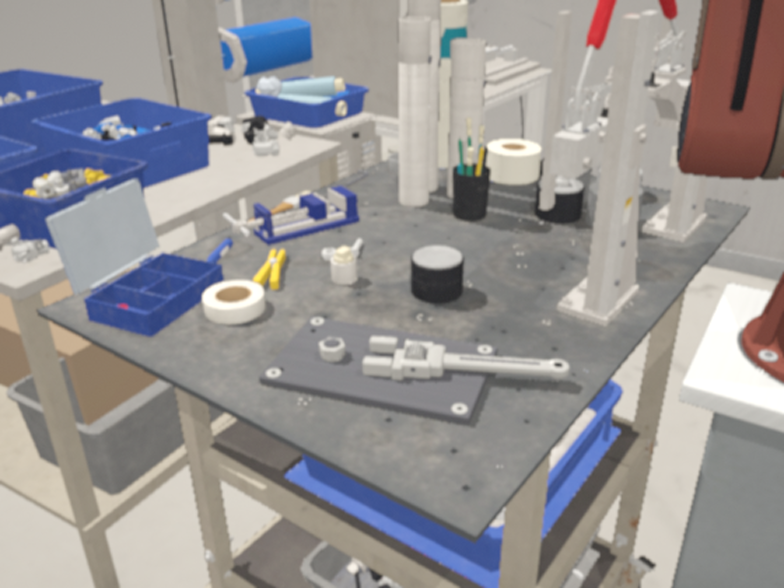

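```bash
python3 - <<'E'
import cv2
im=cv2.imread("raw_top1.png")[150:345,170:310]
cv2.imwrite("pics/c1.png",cv2.resize(im,None,fx=3,fy=3,interpolation=cv2.INTER_CUBIC))
from h import *
s=sense();print(s)
E
```

```text
{'clock': 0.1, 'qpos': array([-1.32319629e+00,  2.17704431e-01,  1.61477003e+00, -1.21387825e-05,
        1.31129613e+00, -1.12224315e-01]), 'joint_velocities': array([ 7.22876600e-06, -1.37209204e-03, -1.69630471e-03, -1.68459719e-03,
        1.99397360e-04, -1.45679466e-03]), 'joint_torque': array([-7.10343265e-04, -3.98076081e+01, -3.04969668e+01, -1.76008916e-04,
        4.19034084e-03,  2.18059512e-05]), 'tool_pos': array([ 0.21989187, -0.58426111,  0.2300848 ]), 'tool_rot': array([ 9.83858549e-01,  1.78944599e-01, -7.95048264e-05, -1.08607968e-03]), 'ft_force': array([ 0.1644254 , -0.68556251,  0.11899854]), 'moment': array([0.02988488, 0.02575041, 0.00343794]), 'gripper_force': 0.0, 'finger_gap': 0.0852490037956333}
```

View pics/c1.png

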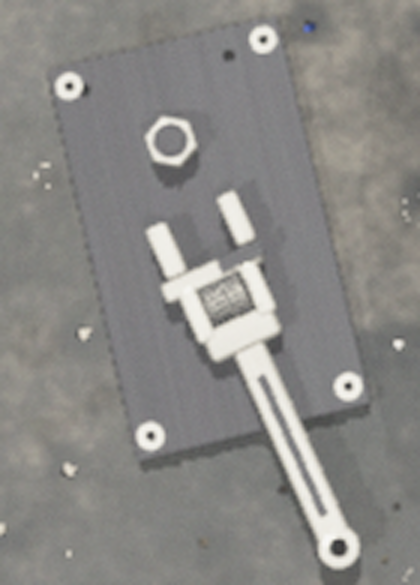

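```bash
cat >> h.py <<'E'
def C(u,v,z,cam="top"): return ray(cam,170+u/3-.33,150+v/3-.33,z)
E
python3 - <<'E'
from h import *
im=cv2.imread("raw_top1.png")[180:215,205:250]
cv2.imwrite("pics/nut.png",cv2.resize(im,None,fx=16,fy=16,interpolation=cv2.INTER_CUBIC))
n=C(170.5,141,.031);print("nut",n)
for p in [(69,87),(263,40),(348,387),(150,436)]: print("scr",C(*p,.013))
for p in [(52,75),(275,18),(368,402),(140,460)]: print("cor",C(*p,.012))
h=C(339,547,.028);w=C(224,297,.039);print("hole",h,"worm",w,"dist",np.linalg.norm((h-w)[:2]))
d=(w-h)[:2];print("yaw",np.arctan2(d[1],d[0]))
for p in [(153,226),(228,195)]: print("tip",C(*p,.032))
E
```

```text
nut [0.55077807 0.34665881 0.031     ]
scr [0.59120708 0.41626978 0.013     ]
scr [0.62059485 0.28538419 0.013     ]
scr [0.38624991 0.23319176 0.013     ]
scr [0.35752833 0.36432024 0.013     ]
cor [0.59979123 0.42780587 0.012     ]
cor [0.63575441 0.27704125 0.012     ]
cor [0.37602378 0.22016346 0.012     ]
cor [0.34201211 0.37116632 0.012     ]
hole [0.28419111 0.24136617 0.028     ] worm [0.44696375 0.31235202 0.039     ] dist 0.17757793854156945
yaw 0.4112384106757114
tip [0.49473767 0.35864147 0.032     ]
tip [0.51403399 0.30925489 0.032     ]
```

View pics/nut.png

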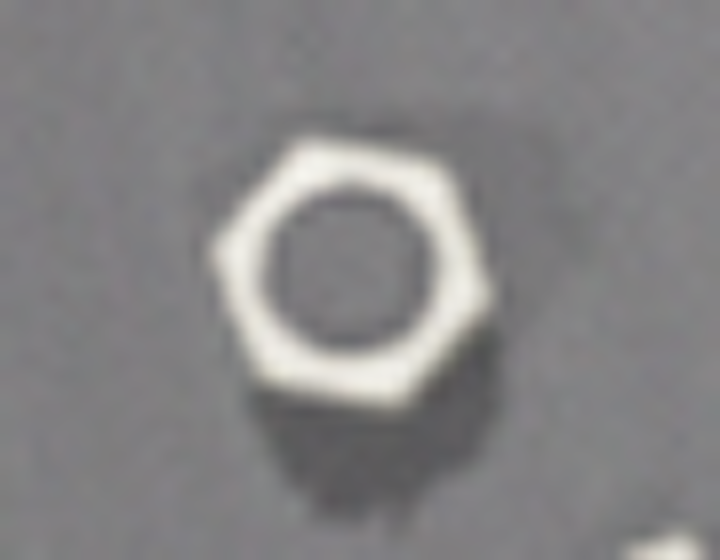

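```bash
python3 - <<'E'
from h import *
P=np.array([ray("top",205+u/16-.47,180+v/16-.47,.031)[:2] for u,v in [(305,138),(440,162),(490,298),(400,400),(258,375),(215,252)]])
c=P.mean(0);print(c,np.linalg.norm(P-c,axis=1))
a=np.arctan2(*(P-c).T[::-1]);print(a, "mod60 corner",np.angle(np.exp(6j*a).mean())/6)
for i in range(6):
  d=P[i]-P[(i+1)%6];print(i,np.degrees(np.arctan2(d[1],d[0])),np.linalg.norm(d))
# side check
E
python3 - <<'E'
from h import *
w=np.array([.4882,.3303]);y=.411
R=lambda y:np.array([[np.cos(y),-np.sin(y)],[np.sin(y),np.cos(y)]])
for l in [(18,15),(18,-21),(-150,0),(-222,0)]: print(l,w+R(y)@np.array(l)/1e3)
for n,p in [("nut",[.5508,.3467,.031]),("hole",[.2842,.2414,.028]),("worm",[.447,.3124,.039])]: print(n,proj("side",p)*1.4)
E
```

```text
[0.55121796 0.34668011] [0.01759686 0.01736163 0.0174846  0.01724077 0.01726221 0.01701583]
[ 0.32020015 -0.69459354 -1.78862018 -2.79794793  2.40042787  1.41122898] mod60 corner 0.3320424140962574
0 78.58096987779442 0.01698770487579253
1 19.193181128845108 0.018125177924194644
2 -42.12380859685008 0.016791533444414575
3 -101.32902676443597 0.017810346695728046
4 -161.56764490354792 0.016272516719686877
5 141.18603870284838 0.01796593720396502
(18, 15) [0.4987081 0.3512423]
(18, -21) [0.51309104 0.31824032]
(-150, 0) [0.35069174 0.27037106]
(-222, 0) [0.28468777 0.24160517]
nut [331.56589205 342.95174882]
hole [557.91141997 364.04050381]
worm [414.85561668 347.29243887]
```

```bash
python3 - <<'E'
from h import *
S=lambda u,v,z,c:ray(c,u/1.4,v/1.4,z)
print("tcp in top",proj("top",[.22,-.585,.23])*1.4,"side",proj("side",[.22,-.585,.23])*1.4)
print("post base side",S(600,305,0,"side"),S(565,300,0,"side"),S(635,290,0,"side"))
for z in (0,.1,.2,.3): print(z,"top end",S(495,440,z,"top"),"red far",S(648,470,z,"top"),"plate",S(615,525,z,"top"))
for p in ([.33,0,.0],[.33,0,.2],[.33,0,.3],[.33,0,.4]): print(p,proj("side",p)*1.4,proj("top",p)*1.4)
# other: second post base (555,200), cup,black cap, tubes
for u,v in [(555,205),(560,215),(437,298),(675,228),(410,205)]: print(S(u,v,0,"side"))
print("cap",S(491,284,.061,"top"),"cup",S(460,183,.052,"top"))
E
```

```text
tcp in top [1126.14523568  525.13929662] side [752.8316139   76.46933281]
post base side [0.29800915 0.01886554 0.        ] [0.34818723 0.030387   0.        ] [ 0.26611531 -0.05467642  0.        ]
0 top end [0.31162307 0.09873737 0.        ] red far [ 0.26342738 -0.11939157  0.        ] plate [ 0.18813208 -0.06786257  0.        ]
0.1 top end [0.32140084 0.11142301 0.1       ] red far [ 0.27769917 -0.08636646  0.1       ] plate [ 0.20942479 -0.03964229  0.1       ]
0.2 top end [0.33117861 0.12410864 0.2       ] red far [ 0.29197096 -0.05334136  0.2       ] plate [ 0.23071751 -0.01142202  0.2       ]
0.3 top end [0.34095639 0.13679428 0.3       ] red far [ 0.30624275 -0.02031625  0.3       ] plate [0.25201022 0.01679825 0.3       ]
[0.33, 0, 0.0] [583.29602625 294.60888199] [563.01511133 425.16906371]
[0.33, 0, 0.2] [599.37558915 168.76972251] [600.89766531 438.14225383]
[0.33, 0, 0.3] [608.57833309  96.74876217] [627.22431561 447.15803033]
[0.33, 0, 0.4] [618.71349277  17.43068717] [661.41658914 458.86745376]
[ 0.49843115 -0.32957273  0.        ]
[ 0.47195937 -0.28545662  0.        ]
[0.51749517 0.12220609 0.        ]
[ 0.26890881 -0.33178643  0.        ]
[ 0.74457658 -0.18621434  0.        ]
cap [0.52961876 0.10444368 0.061     ] cup [0.67480789 0.14204648 0.052     ]
```

```bash
python3 - <<'E'
import cv2,numpy as np
a=cv2.imread("raw_top1.png")[285:420,330:480]; b=cv2.imread("raw_side1.png")[0:240,360:560]
a=cv2.resize(a,None,fx=2.5,fy=2.5,interpolation=2);b=cv2.resize(b,None,fx=2.0,fy=2.0,interpolation=2)
im=np.zeros((480,775,3),np.uint8);im[:a.shape[0],:375]=a[:480];im[:b.shape[0],375:]=b
cv2.imwrite("pics/post.png",im)
E
```

```text
(no output)
```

View pics/post.png

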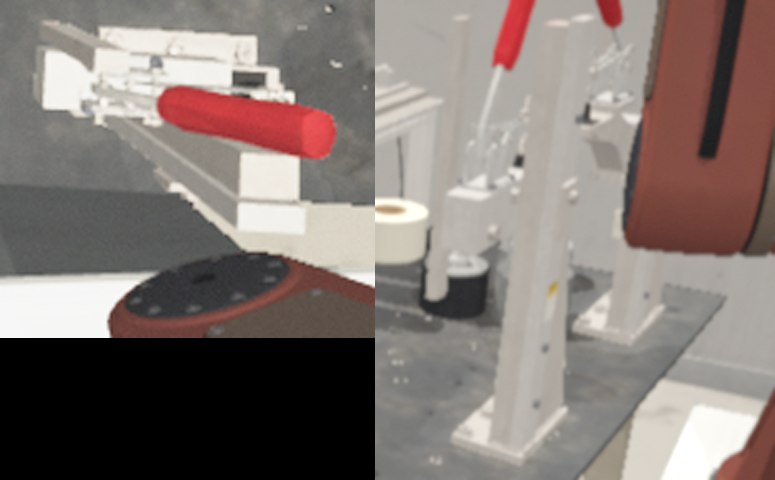

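```bash
python3 - <<'E'
from h import *
def tri(pt,ps):
    A=[];b=[]
    for cam,(u,v) in (("top",pt),("side",ps)):
        p=ray(cam,u,v,0);o=np.array(camera_model(cam)["world_from_camera"])[:3,3];d=(p-o)/np.linalg.norm(p-o)
        M=np.eye(3)-np.outer(d,d);A.append(M);b.append(M@o)
    x=np.linalg.solve(sum(A),sum(b));print(x.round(3),[np.abs(proj(c,x)-q).round(1) for c,q in (("top",pt),("side",ps))])
tri((438,372),(451,11))
print(ray("top",356,313,0),ray("side",427,215,0),ray("side",482,155,0))
# red handle tip top / side: handle tip upper offscreen; handle root
tri((396,327),(426,33))
# robot geometry: flange/wrist guess
print(sense()["tool_pos"])
E
```

```text
[0.29  0.054 0.414] [array([3.4, 8.4]), array([6.5, 1.6])]
[0.31403175 0.09376613 0.        ] [0.30465556 0.00851353 0.        ] [ 0.28139282 -0.38506398  0.        ]
[0.329 0.092 0.379] [array([0.6, 1.5]), array([1.2, 0.2])]
[ 0.21989187 -0.58426111  0.2300848 ]
```

The last crop shows a tall post with a clamp at about (0.30, 0.04), up to about 0.4 m high, standing between the start and the work. I'll cross high over it.

Emit:
servo_tool --moves '[0, 0, 50, 0, 0.6, 0, 0, 100, 0, 0.6, 0, 0, 150, 0, 0.6, 0, 0, 200, 0, 0.6, 0, 0, 250, 0, 0.6]'

```text
clock: 0.6
tool_pos: [0.22, -0.5845, 0.4827]
tool_rot: [0.984, 0.179, -0.0, -0.0]
ft_force: [0.4, -2.1, 0.5]
finger_gap: 0.0506
gripper_force: 0.0
```

Emit:
servo_tool --moves '[40, 30, 20, 0, 0.6, 80, 60, 20, 0, 0.6, 120, 90, 20, 0, 0.6, 160, 120, 20, 0, 0.6, 200, 150, 20, 0, 0.6]'

```text
clock: 1.1
tool_pos: [0.4184, -0.4357, 0.5007]
tool_rot: [0.984, 0.179, -0.0, -0.0]
ft_force: [0.1, -1.1, -0.7]
finger_gap: 0.0513
gripper_force: 0.0
```

Emit:
servo_tool --moves '[26, 40, 0, 0, 0.6, 52, 80, 0, 0, 0.6, 78, 120, 0, 0, 0.6, 104, 160, 0, 0, 0.6, 130, 200, 0, 0, 0.6]'

```text
clock: 1.6
tool_pos: [0.5478, -0.2353, 0.5006]
tool_rot: [0.984, 0.179, -0.0, -0.0]
ft_force: [0.3, -0.4, 0.0]
finger_gap: 0.0516
gripper_force: 0.0
```

Emit:
servo_tool --moves '[6, 47, 0, 0, 0.6, 12, 94, 0, 0, 0.6, 18, 141, 0, 0, 0.6, 24, 188, 0, 0, 0.6, 30, 235, 0, 0, 0.6]'

```text
clock: 2.1
tool_pos: [0.577, -0.0002, 0.5006]
tool_rot: [0.984, 0.179, -0.0, -0.0]
ft_force: [1.1, -1.0, -0.3]
finger_gap: 0.0516
gripper_force: 0.0
```

Emit:
servo_tool --moves '[-15, 45, 0, 0, 0.6, -30, 90, 0, 0, 0.6, -45, 135, 0, 0, 0.6, -62, 180, 0, 0, 0.6, -80, 225, 0, 0, 0.6]'

```text
clock: 2.6
tool_pos: [0.4961, 0.2245, 0.5006]
tool_rot: [0.984, 0.179, -0.0, 0.0]
ft_force: [0.3, 0.3, -0.4]
finger_gap: 0.0509
gripper_force: 0.0
```

Emit:
servo_tool --moves '[-35, 20, -30, 0, 0.6, -70, 40, -60, 0, 0.6, -103, 65, -90, 0.05, 0.6, -103, 65, -140, 0.05, 0.6, -103, 65, -190, 0.05, 0.6]'

```text
clock: 3.1
tool_pos: [0.3932, 0.2889, 0.3115]
tool_rot: [0.979, 0.205, 0.001, -0.0]
ft_force: [0.8, -0.6, -0.3]
finger_gap: 0.0512
gripper_force: 0.0
```

Emit:
servo_tool --moves '[0, 0, -50, 0, 0.6, 0, 0, -100, 0, 0.6, 0, 0, -150, 0, 0.6, 0, 0, -200, 0, 0.6, 0, 0, -230, 0, 0.6]'

```text
clock: 3.6
tool_pos: [0.3909, 0.2861, 0.0777]
tool_rot: [0.979, 0.203, -0.003, 0.001]
ft_force: [0.3, 0.1, 0.2]
finger_gap: 0.0512
gripper_force: 0.0
```

Emit:
servo_tool --moves '[0, 0, 0, 0, 0.6, 0, 0, 0, 0, 0.6]'

```text
clock: 3.8
tool_pos: [0.394, 0.2877, 0.0822]
tool_rot: [0.979, 0.203, -0.001, 0.0]
ft_force: [0.3, -0.2, 0.5]
finger_gap: 0.0512
gripper_force: 0.0
```

```bash
python3 - <<'E'
from h import *
print(sense()["tool_pos"],sense()["ft_force"])
save("wrist","w1",None,1.4)
m=camera_model("wrist")["world_from_camera"];print(m)
print(proj("wrist",[.5512,.3467,.031])*1.4,proj("wrist",[.447,.3124,.039])*1.4,proj("wrist",[.3966,.2904,.028])*1.4)
E
```

```text
[0.39396538 0.28774644 0.08219675] [ 0.27438161 -0.21763575  0.52535838]
[[ 3.98875122e-01  8.85253412e-01  2.39217544e-01  4.56855240e-01]
 [-9.17004874e-01  3.85301370e-01  1.03174198e-01  3.15257359e-01]
 [-8.35537000e-04 -2.60517275e-01  9.65468825e-01  2.27170072e-01]
 [ 0.00000000e+00  0.00000000e+00  0.00000000e+00  1.00000000e+00]]
[417.1508985  -86.14604657] [391.13187262 205.54425856] [391.61275473 318.64323149]
```

View pics/w1.png

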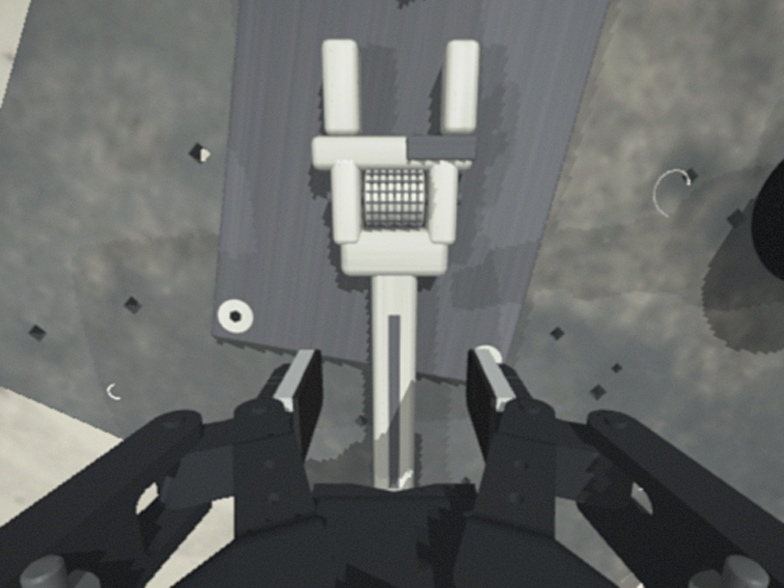

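Emit:
servo_tool --moves '[0, 0, -20, 0, 0.6, 0, 0, -40, 0, 0.6, 0, 0, -55, 0, 0.6, 0, 0, -65, 0, 0.6, 0, 0, -65, 0, 0.6]'

```text
clock: 4.35
tool_pos: [0.3949, 0.2883, 0.018]
tool_rot: [0.979, 0.203, 0.001, -0.0]
ft_force: [-0.1, -0.2, -1.1]
finger_gap: 0.0513
gripper_force: 0.0
```

Emit:
servo_tool --moves '[0, 0, 0, 0, 0.6, 0, 0, 0, 0, 0.6, 0, 0, 0, 0, 0.6]'

```text
clock: 4.65
tool_pos: [0.3951, 0.2884, 0.0184]
tool_rot: [0.979, 0.203, 0.001, -0.0]
ft_force: [0.0, 0.3, 0.4]
finger_gap: 0.0512
gripper_force: 0.0
```

Emit:
servo_tool --moves '[0, 0, -2.5, 0, 0.6, 0, 0, -2.5, 0, 0.2, 0, 0, -2.5, 0, 0, 0, 0, -2.5, 0, 0, 0, 0, -2.5, 0, 0]' --squeeze 40

```text
clock: 5.15
tool_pos: [0.394, 0.2878, 0.0148]
tool_rot: [0.979, 0.203, -0.0, 0.0]
ft_force: [-0.8, 0.3, 1.9]
finger_gap: 0.0209
gripper_force: 43.1
```

Emit:
servo_tool --moves '[0, 0, 0, 0, 0, 0, 0, 0, 0, 0, 0, 0, 0, 0, 0]'

```text
clock: 5.45
tool_pos: [0.394, 0.2878, 0.0148]
tool_rot: [0.979, 0.203, -0.0, 0.0]
ft_force: [-1.1, -0.8, 2.3]
finger_gap: 0.0209
gripper_force: 43.1
```

Emit:
servo_tool --moves '[0, 2, 0, -0.02, 0, 1, 4, 0, -0.04, 0, 2, 6, 0, -0.06, 0, 2, 7.5, 0, -0.077, 0, 2, 7.5, 0, -0.077, 0]'

```text
clock: 5.95
tool_pos: [0.3954, 0.2948, 0.0146]
tool_rot: [0.986, 0.165, -0.001, 0.001]
ft_force: [-3.1, -3.7, 4.3]
finger_gap: 0.0208
gripper_force: 43.5
```

Emit:
servo_tool --moves '[9.5, 3.2, 0, 0, 0, 9.5, 3.2, 0, 0, 0, 9.5, 3.2, 0, 0, 0, 9.5, 3.2, 0, 0, 0]'

```text
clock: 6.35
tool_pos: [0.4061, 0.299, 0.0147]
tool_rot: [0.986, 0.166, 0.001, -0.0]
ft_force: [0.2, 0.8, -0.3]
finger_gap: 0.0206
gripper_force: 42.8
```

```bash
python3 - <<'E'
from h import *
s=sense();print(s["tool_pos"],s["tool_rot"],s["ft_force"],s["moment"])
im=snapshot("top")[...,::-1][170:290,190:320];a=cv2.resize(im,None,fx=4,fy=4,interpolation=2)
cv2.imwrite("pics/t2.png",a)
E
```

```text
[0.40612454 0.29900204 0.01465987] [ 9.86209277e-01  1.65501075e-01  6.93464185e-04 -4.19504295e-04] [ 0.2212935   0.8480321  -0.30541376] [ 0.08290922 -0.01270292 -0.01694097]
```

View pics/t2.png

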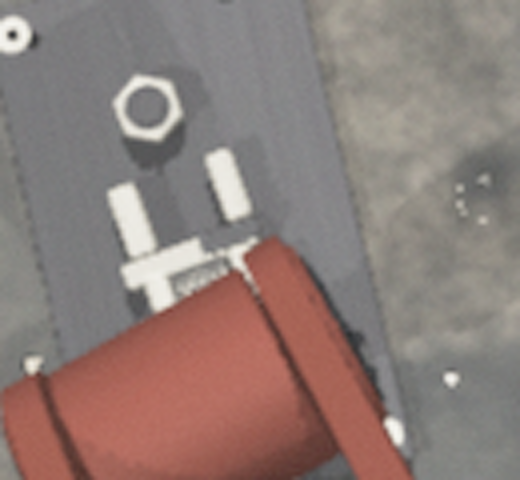

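```bash
python3 - <<'E'
from h import *
f=lambda u,v,z:ray("top",190+u/4-.37,170+v/4-.37,z)[:2]
c=f(148,107.5,.031);y=.332
R=np.array([[np.cos(y),np.sin(y)],[-np.sin(y),np.cos(y)]])
print(c)
for p in [(133,182),(156,248),(205,155),(229,221),(108,188),(230,150)]: print(p,((R@(f(*p,.032)-c))*1e3).round(1))
E
```

```text
[0.55110182 0.3464049 ]
(133, 182) [-32.4  19.3]
(156, 248) [-67.   19.7]
(205, 155) [-32.1 -18.4]
(229, 221) [-67.  -18.4]
(108, 188) [-31.   31.8]
(230, 150) [-34.1 -30.8]
```

Emit:
servo_tool --moves '[8, 2.7, 0, 0, 0, 16, 5.5, 0, 0, 0, 24, 8.2, 0, 0, 0, 32, 11, 0, 0, 0, 40, 13.7, 0, 0, 0]'

```text
clock: 6.9
tool_pos: [0.444, 0.3117, 0.0145]
tool_rot: [0.986, 0.166, -0.003, 0.001]
ft_force: [-5.0, -2.2, 5.2]
finger_gap: 0.0211
gripper_force: 43.5
```

Emit:
servo_tool --moves '[3.5, 1.2, 0, 0, 0, 6.8, 2.4, 0, 0, 0, 6.8, 2.4, 0, 0, 0, 6.8, 2.4, 0, 0, 0]'

```text
clock: 7.3
tool_pos: [0.4522, 0.3145, 0.0146]
tool_rot: [0.986, 0.166, -0.0, 0.0]
ft_force: [-3.0, -1.4, 2.3]
finger_gap: 0.0206
gripper_force: 43.2
```

```bash
python3 - <<'E'
from h import *
s=sense();print(s["tool_pos"],s["tool_rot"],s["ft_force"],s["moment"])
im=snapshot("top")[...,::-1][170:260,190:310];a=cv2.resize(im,None,fx=6,fy=6,interpolation=2)
cv2.imwrite("pics/t3.png",a)
E
```

```text
[0.45217191 0.31448417 0.01456267] [ 9.86182420e-01  1.65662712e-01 -2.91354767e-04  1.21727540e-04] [-3.03246103 -1.44651469  2.26822471] [-0.13092104  0.46494452 -0.05612071]
```

View pics/t3.png

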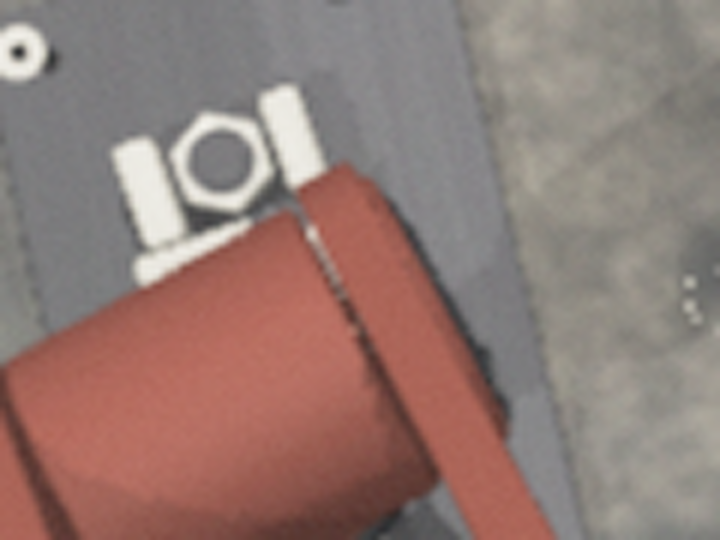

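```bash
python3 - <<'E'
from h import *
f=lambda u,v,z:ray("top",190+u/6-.42,170+v/6-.42,z)[:2]
c=f(221,162,.031);y=.332
R=np.array([[np.cos(y),np.sin(y)],[-np.sin(y),np.cos(y)]])
print(c)
for p in [(152,140),(186,235),(261,98),(295,190),(112,150),(298,86),(207,210),(235,112)]: print(p,((R@(f(*p,.032)-c))*1e3).round(1))
E
```

```text
[0.55096156 0.34683445]
(152, 140) [14.6 18.8]
(186, 235) [-19.   18.9]
(261, 98) [ 15.3 -19.6]
(295, 190) [-17.3 -19.7]
(112, 150) [16.  32.2]
(298, 86) [ 14.9 -32.4]
(207, 210) [-13.6   9.6]
(235, 112) [ 13.9 -10. ]
```

Emit:
servo_tool --moves '[0.8, -1, 0, 0, 0, 1.6, -2.1, 0, 0, 0, 1.6, -2.1, 0, 0, 0, 1.6, -2.1, 0, 0, 0]'

```text
clock: 7.75
tool_pos: [0.4545, 0.3128, 0.0147]
tool_rot: [0.986, 0.166, 0.001, -0.0]
ft_force: [-0.6, 1.3, -2.1]
finger_gap: 0.021
gripper_force: 42.8
```

Emit:
servo_tool --moves '[0, 0, 0, 0, 0.3, 0, 0, 0, 0, 0.45, 0, 0, 0, 0, 0.45, 0, 0, 15, 0, 0.45, 0, 0, 40, 0, 0.45]'

```text
clock: 8.25
tool_pos: [0.4527, 0.3116, 0.0542]
tool_rot: [0.986, 0.166, -0.002, 0.001]
ft_force: [0.1, -0.3, -0.0]
finger_gap: 0.0383
gripper_force: 0.0
```

Emit:
servo_tool --moves '[0, 0, 20, 0, 0.2, 0, 0, 30, 0, 0, 0, 0, 30, 0, 0, 0, 0, 30, 0, 0, 0, 0, 30, 0, 0]'

```text
clock: 8.75
tool_pos: [0.4531, 0.312, 0.0836]
tool_rot: [0.986, 0.166, -0.001, 0.0]
ft_force: [0.6, 0.3, 0.0]
finger_gap: 0.0001
gripper_force: 0.0
```

```bash
python3 - <<'E'
from h import *
s=sense();print(s["tool_pos"],s["tool_rot"],s["ft_force"],s["finger_gap"])
save("wrist","w2",None,1.4)
for p in ([.5512,.3467,.031],[.5087,.332,.039]): print(proj("wrist",p)*1.4)
E
```

```text
[0.45311752 0.3120355  0.08360942] [ 9.86184725e-01  1.65645200e-01 -1.10480244e-03  3.69127999e-04] [0.63954225 0.33367331 0.02871121] 0.0001126177724794753
[392.65059731  88.75674659]
[392.64632196 199.48437953]
```

View pics/w2.png

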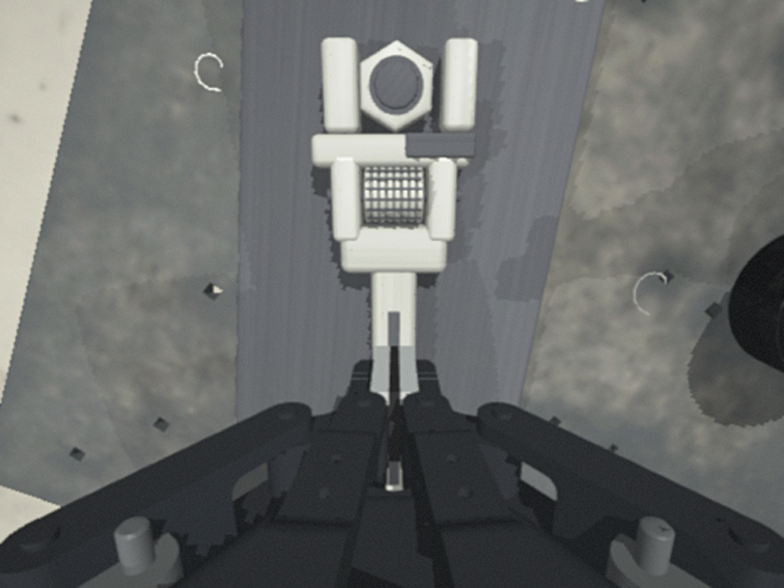

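Emit:
servo_tool --moves '[16, 5.5, 0, 0, 0, 32, 11, 0, 0, 0, 47.3, 16.3, 0, 0, 0, 47.3, 16.3, -20, 0, 0, 47.3, 16.3, -39, 0, 0]'

```text
clock: 9.3
tool_pos: [0.502, 0.329, 0.0449]
tool_rot: [0.986, 0.166, 0.0, -0.0]
ft_force: [-0.2, -0.5, -0.1]
finger_gap: 0.0
gripper_force: 0.0
```

Emit:
servo_tool --moves '[0, 0, -1, 0, 0, 0, 0, -2, 0, 0, 0, 0, -3, 0, 0, 0, 0, -3, 0, 0]'

```text
clock: 9.7
tool_pos: [0.502, 0.3292, 0.0437]
tool_rot: [0.986, 0.166, 0.001, -0.0]
ft_force: [-0.4, -0.7, -0.2]
finger_gap: 0.0001
gripper_force: 0.0
```

Emit:
servo_tool --moves '[-2, -0.7, -1, 0, 0, -2, -0.7, -2, 0, 0, -2, -0.7, -3, 0, 0, -2, -0.7, -3, 0, 0]'

```text
clock: 10.1
tool_pos: [0.4992, 0.3281, 0.0397]
tool_rot: [0.986, 0.166, -0.0, 0.0]
ft_force: [0.7, 0.1, -0.9]
finger_gap: 0.0
gripper_force: 0.0
```

Emit:
servo_tool --moves '[0, 0, -1, 0, 0, 0, 0, -1, 0, 0]'

```text
clock: 10.3
tool_pos: [0.4996, 0.3282, 0.0388]
tool_rot: [0.986, 0.166, 0.0, -0.0]
ft_force: [0.6, -0.0, 0.1]
finger_gap: -0.0001
gripper_force: 0.1
```

Emit:
servo_tool --moves '[0, 0, -1, 0, 0, 0, 0, -1, 0, 0]'

```text
clock: 10.5
tool_pos: [0.4997, 0.3283, 0.0385]
tool_rot: [0.986, 0.166, 0.0, -0.0]
ft_force: [-1.8, -1.0, 4.1]
finger_gap: 0.0
gripper_force: 2.1
```

Emit:
servo_tool --moves '[0, 0, -1, 0, 0, 0, 0, -1, 0, 0]'

```text
clock: 10.7
tool_pos: [0.4997, 0.3283, 0.0383]
tool_rot: [0.986, 0.166, 0.0, 0.0]
ft_force: [-3.5, -1.5, 8.2]
finger_gap: -0.0001
gripper_force: 4.6
```

Emit:
servo_tool --moves '[4.7, 1.6, -0.7, 0, 0, 9.5, 3.3, -0.7, 0, 0, 14.2, 4.9, -0.7, 0, 0, 18.9, 6.5, -0.7, 0, 0, 18.9, 6.5, -0.7, 0, 0]'

```text
clock: 11.2
tool_pos: [0.5205, 0.3355, 0.0382]
tool_rot: [0.986, 0.166, 0.002, -0.001]
ft_force: [-0.2, 0.2, 6.7]
finger_gap: -0.0005
gripper_force: 3.7
```

Emit:
servo_tool --moves '[0, 0, 8, 0, 0, -18.9, -6.5, 8, 0, 0, -18.9, -6.5, 8, 0, 0, -18.9, -6.5, -0.5, 0, 0, -18.9, -6.5, -0.5, 0, 0]'

```text
clock: 11.7
tool_pos: [0.5003, 0.3287, 0.0382]
tool_rot: [0.986, 0.166, -0.0, -0.0]
ft_force: [-7.0, -3.6, 15.6]
finger_gap: -0.0003
gripper_force: 8.3
```

Emit:
servo_tool --moves '[4.7, 1.6, 0, 0, 0, 9.5, 3.3, 0, 0, 0, 14.2, 4.9, 0, 0, 0, 18.9, 6.5, 0, 0, 0]'

```text
clock: 12.1
tool_pos: [0.521, 0.3359, 0.0381]
tool_rot: [0.986, 0.166, 0.002, -0.001]
ft_force: [-1.4, 0.1, 5.9]
finger_gap: 0.0
gripper_force: 2.5
```

Emit:
servo_tool --moves '[0, 0, 8, 0, 0, -18.9, -6.5, 8, 0, 0, -18.9, -6.5, 8, 0, 0, -18.9, -6.5, 0, 0, 0, -18.9, -6.5, 0, 0, 0]'

```text
clock: 12.6
tool_pos: [0.5003, 0.3287, 0.0382]
tool_rot: [0.986, 0.166, -0.0, 0.0]
ft_force: [-6.6, -2.8, 16.7]
finger_gap: 0.0001
gripper_force: 8.7
```

```bash
python3 - <<'E'
from h import *
s=sense();print(s["tool_pos"],s["ft_force"])
im=snapshot("wrist")[...,::-1];cv2.imwrite("raw_w3.png",im)
a=im[0:230,180:380];cv2.imwrite("pics/w3.png",cv2.resize(a,None,fx=2.6,fy=2.6,interpolation=2))
E
```

```text
[0.50029585 0.32867131 0.03817462] [-6.62847262 -2.84210458 16.68613178]
```

View pics/w3.png

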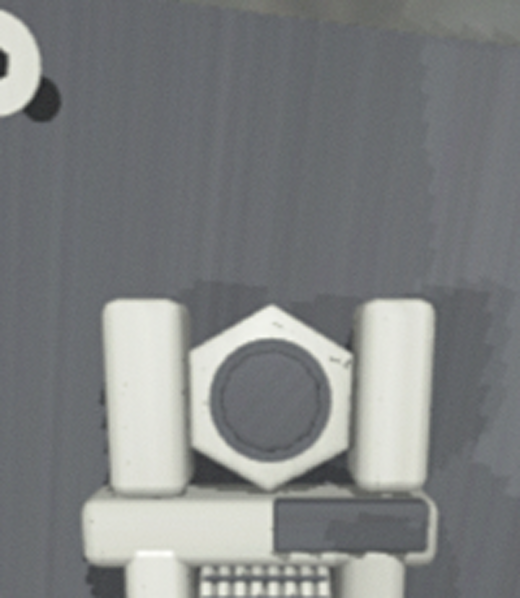

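Emit:
servo_tool --moves '[0, 0, 1, 0, 0, 4.7, 1.6, 0.8, 0, 0, 9.5, 3.3, 0.4, 0, 0, 14.2, 4.9, 0, 0, 0, 18.9, 6.5, -0.3, 0, 0]'

```text
clock: 13.15
tool_pos: [0.5214, 0.3359, 0.0379]
tool_rot: [0.986, 0.166, 0.002, -0.001]
ft_force: [-0.7, -0.9, 6.5]
finger_gap: -0.0004
gripper_force: 2.9
```

Emit:
servo_tool --moves '[0, 0, 8, 0, 0, -18.9, -6.5, 8, 0, 0, -18.9, -6.5, 8, 0, 0, -18.9, -6.5, 1.3, 0, 0, -18.9, -6.5, 1.3, 0, 0]'

```text
clock: 13.65
tool_pos: [0.4999, 0.3285, 0.0382]
tool_rot: [0.986, 0.166, -0.001, 0.0]
ft_force: [-5.2, -1.5, 12.3]
finger_gap: 0.0001
gripper_force: 6.6
```

Emit:
servo_tool --moves '[4.7, 1.6, -0.2, 0, 0, 9.5, 3.3, -0.6, 0, 0, 14.2, 4.9, -1, 0, 0]'

```text
clock: 13.95
tool_pos: [0.5155, 0.3336, 0.0387]
tool_rot: [0.986, 0.166, 0.001, 0.0]
ft_force: [-7.5, -4.5, 18.5]
finger_gap: -0.0003
gripper_force: 9.6
```

Emit:
servo_tool --moves '[4.7, 1.6, -0.3, 0, 0]'

```text
clock: 14.05
tool_pos: [0.52, 0.335, 0.0383]
tool_rot: [0.986, 0.166, 0.0, 0.0]
ft_force: [-5.4, -3.3, 13.6]
finger_gap: 0.0003
gripper_force: 6.2
```

Emit:
servo_tool --moves '[0, 0, 8, 0, 0, -18.9, -6.5, 8, 0, 0, -18.9, -6.5, 8, 0, 0, -18.9, -6.5, 1.3, 0, 0, -18.9, -6.5, 1.3, 0, 0]'

```text
clock: 14.55
tool_pos: [0.5, 0.3285, 0.0382]
tool_rot: [0.986, 0.166, -0.0, 0.0]
ft_force: [-4.9, -2.6, 11.9]
finger_gap: -0.0001
gripper_force: 6.8
```

```bash
python3 - <<'E'
from h import *
s=sense();print(s["tool_pos"],s["ft_force"])
im=snapshot("wrist")[...,::-1];cv2.imwrite("raw_w4.png",im)
o=cv2.imread("raw_w3.png")
f=lambda i:cv2.resize(i[100:200,210:355],None,fx=5,fy=2.9,interpolation=2)
cv2.imwrite("pics/w4.png",np.vstack([f(o),f(im)]))
E
```

```text
[0.50004426 0.32854839 0.03818406] [-4.90028424 -2.63176765 11.91817885]
```

View pics/w4.png

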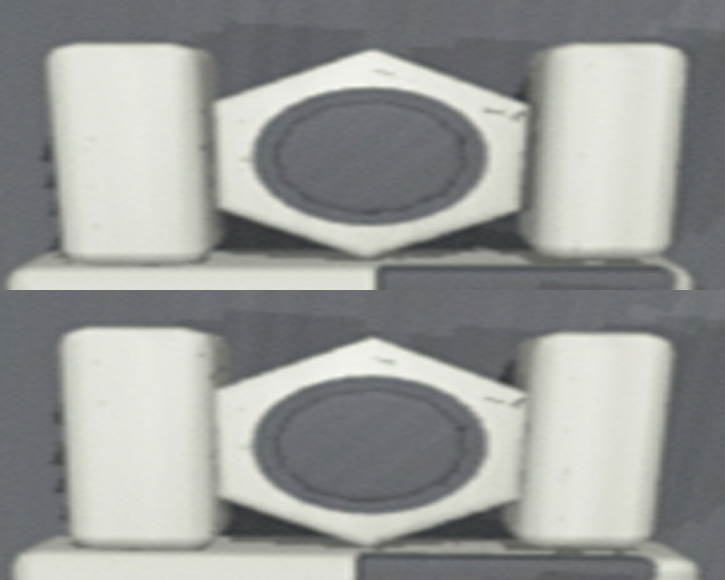

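Emit:
servo_tool --moves '[4.7, 1.6, -0.1, 0, 0, 9.5, 3.3, -0.3, 0, 0, 14.2, 4.9, -0.5, 0, 0]'

```text
clock: 14.9
tool_pos: [0.5133, 0.3328, 0.0386]
tool_rot: [0.986, 0.166, -0.002, 0.001]
ft_force: [-11.3, -5.4, 22.0]
finger_gap: -0.0001
gripper_force: 10.9
```

Emit:
servo_tool --moves '[4.7, 1.6, -0.2, 0, 0]'

```text
clock: 15.0
tool_pos: [0.5174, 0.3341, 0.0385]
tool_rot: [0.986, 0.166, -0.003, 0.001]
ft_force: [-11.1, -6.7, 21.7]
finger_gap: 0.0003
gripper_force: 10.7
```

Emit:
servo_tool --moves '[0, 0, 8, 0, 0, -18.9, -6.5, 8, 0, 0, -18.9, -6.5, 8, 0, 0, -18.9, -6.5, 0.7, 0, 0, -18.9, -6.5, 0.7, 0, 0]'

```text
clock: 15.5
tool_pos: [0.5004, 0.3287, 0.0382]
tool_rot: [0.986, 0.166, -0.0, 0.0]
ft_force: [-6.1, -1.7, 13.8]
finger_gap: 0.0002
gripper_force: 6.8
```

Emit:
servo_tool --moves '[4.7, 1.6, -0.1, 0, 0, 9.5, 3.3, -0.3, 0, 0, 14.2, 4.9, -0.5, 0, 0]'

```text
clock: 15.8
tool_pos: [0.5135, 0.3329, 0.0386]
tool_rot: [0.986, 0.166, -0.002, 0.001]
ft_force: [-12.4, -5.7, 21.8]
finger_gap: -0.0001
gripper_force: 11.0
```

Emit:
servo_tool --moves '[4.7, 1.6, -0.2, 0, 0]'

```text
clock: 15.9
tool_pos: [0.5176, 0.3342, 0.0385]
tool_rot: [0.986, 0.166, -0.003, 0.001]
ft_force: [-11.0, -5.4, 21.0]
finger_gap: 0.0001
gripper_force: 10.7
```

Emit:
servo_tool --moves '[0, 0, 8, 0, 0, -18.9, -6.5, 8, 0, 0, -18.9, -6.5, 8, 0, 0, -18.9, -6.5, 0.7, 0, 0, -18.9, -6.5, 0.7, 0, 0]'

```text
clock: 16.4
tool_pos: [0.5005, 0.3287, 0.0383]
tool_rot: [0.986, 0.166, -0.0, 0.0]
ft_force: [-5.6, -4.3, 12.9]
finger_gap: -0.0001
gripper_force: 6.9
```

```bash
python3 - <<'E'
from h import *
s=sense();print(s["tool_pos"],s["ft_force"])
im=snapshot("wrist")[...,::-1];cv2.imwrite("raw_w5.png",im)
# jaw profile along row through jaws: outer edges, in 3 pictures
for n in ("w3","w4","w5"):
  g=cv2.cvtColor(cv2.imread(f"raw_{n}.png"),6)[133:139].mean(0)[205:355]
  d=np.gradient(cv2.GaussianBlur(g[None].astype(np.float32),(1,1),0)[0])
  up=np.argmax(d[:25]);dn=125+np.argmin(d[125:]);sub=lambda k:k+0.5*(abs(d[k-1])-abs(d[k+1]))/(abs(d[k-1])-2*abs(d[k])+abs(d[k+1]))
  print(n,205+sub(up),205+sub(dn),sub(dn)-sub(up))
  print(g[35:60].astype(int), g[95:112].astype(int))
E
```

```text
[0.50054205 0.32868784 0.0382804 ] [-5.5988597  -4.31065669 12.93155703]
w3 219.88518524169922 345.8754153549671 125.9902301132679
[227 227 226 226 224 218 210 200 189 166 138 122 133 167 193 206 215 222
 225 228 228 228 229 231 232] [191 207 219 226 227 226 219 209 212 210 206 202 189 165 138 117 104]
w4 222.2387095540762 342.9965984572191 120.75788890314288
[229 229 227 227 227 226 226 222 216 205 193 179 168 182 205 214 221 225
 227 228 228 228 229 231 230] [177 199 219 226 227 226 222 215 213 213 210 209 198 175 154 153 168]
w5 222.31786954402924 342.9307693168521 120.61289977282286
[230 229 228 227 226 227 226 222 216 206 195 180 165 170 187 198 206 216
 224 227 228 229 229 231 232] [205 220 225 226 227 227 223 216 213 208 199 189 175 159 146 150 169]
```

Emit:
servo_tool --moves '[0, 0, 22, 0, 0, 0, 0, 45, 0, 0, -26, -22, 45, 0, 0, -52, -44, 45, 0, 0, -78.7, -66.8, 45, 0, 0]'

```text
clock: 16.95
tool_pos: [0.4212, 0.2611, 0.0812]
tool_rot: [0.986, 0.166, 0.001, -0.0]
ft_force: [0.0, -0.8, 0.5]
finger_gap: 0.0003
gripper_force: 0.0
```

Emit:
servo_tool --moves '[0, 0, 0, 0, 0, 0, 0, -25, 0, 0, 0, 0, -45, 0, 0, 0, 0, -58, 0, 0, 0, 0, -58, 0, 0]'

```text
clock: 17.45
tool_pos: [0.4198, 0.2609, 0.0213]
tool_rot: [0.986, 0.166, -0.002, 0.0]
ft_force: [0.0, 0.8, -0.1]
finger_gap: 0.0001
gripper_force: 0.0
```

```bash
python3 - <<'E'
from h import *
s=sense();print(s["tool_pos"],s["ft_force"],s["qpos"])
n=np.array([551.2,346.7])
for k in range(0,9):
  y=.332-.1*k;R=np.array([[np.cos(y),-np.sin(y)],[np.sin(y),np.cos(y)]])
  print(k,(n+R@[-150,-25.5]).round(1))
E
```

```text
[0.41984501 0.26092709 0.0212909 ] [ 0.03877238  0.78668716 -0.10281336] [4.13959270e-01 2.39260234e-01 2.04172752e+00 4.60297801e-05
 8.64575155e-01 1.65211211e+00]
0 [417.7 273.7]
1 [411.1 287.4]
2 [405.9 301.7]
3 [402.1 316.4]
4 [399.8 331.5]
5 [399.  346.6]
6 [399.8 361.8]
7 [402.1 376.9]
8 [405.8 391.6]
```

Emit:
servo_tool --moves '[0, 0, -3.5, 0, 0, -1, 5, -3.5, 0, 0, -2, 10, -3.5, 0, 0, -2, 13, -3.5, 0, 0, -4, 17, -3.5, -0.03, 0]'

```text
clock: 17.95
tool_pos: [0.4175, 0.2789, 0.0208]
tool_rot: [0.989, 0.151, 0.001, 0.0]
ft_force: [1.1, -2.5, -1.2]
finger_gap: -0.0002
gripper_force: 1.5
```

Emit:
servo_tool --moves '[-2.5, 4.5, 0, -0.03, 0, -5, 9.5, 0, -0.06, 0, -7.5, 16.5, 0, -0.1, 0]'

```text
clock: 18.25
tool_pos: [0.4105, 0.2949, 0.021]
tool_rot: [0.995, 0.101, 0.002, 0.0]
ft_force: [2.2, -3.1, 0.3]
finger_gap: 0.0
gripper_force: 1.5
```

Emit:
servo_tool --moves '[-4.5, 7, 0, -0.05, 0, -6.5, 14, 0, -0.1, 0, -8.5, 21.5, 0, -0.15, 0, -9.7, 29, 0, -0.2, 0, -10.7, 36.5, 0, -0.25, 0]'

```text
clock: 18.75
tool_pos: [0.4002, 0.3315, 0.0214]
tool_rot: [1.0, -0.024, 0.002, 0.0]
ft_force: [2.4, -4.5, 3.0]
finger_gap: 0.0001
gripper_force: 3.2
```

Emit:
servo_tool --moves '[-0.3, 4, 0, -0.03, 0, -0.6, 8, 0, -0.05, 0, -0.8, 11, 0, -0.08, 0]'

```text
clock: 19.05
tool_pos: [0.3995, 0.3426, 0.0214]
tool_rot: [0.998, -0.063, 0.002, 0.0]
ft_force: [3.3, -3.9, 2.4]
finger_gap: -0.0
gripper_force: 4.2
```

Emit:
servo_tool --moves '[0, 2, 0, -0.01, 0, 0, 4, 0, -0.02, 0]'

```text
clock: 19.25
tool_pos: [0.3995, 0.3463, 0.0213]
tool_rot: [0.997, -0.073, 0.002, 0.0]
ft_force: [3.9, -4.5, 3.7]
finger_gap: 0.0003
gripper_force: 3.7
```

```bash
python3 - <<'E'
from h import *
s=sense();print(s["tool_pos"],s["ft_force"],s["qpos"])
im=snapshot("top")[...,::-1];cv2.imwrite("raw_t5.png",im)
im=snapshot("wrist")[...,::-1];cv2.imwrite("raw_w6.png",im)
E
```

```text
[0.3995423  0.34631412 0.02133901] [ 3.8652826  -4.46443038  3.65711806] [ 0.58288088  0.29727417  1.96551063 -0.00337603  0.87610905  2.30212374]
```

Emit:
servo_tool --moves '[1, 3, 0, 0, 0, 1.3, 6, 0, -0.01, 0, 1.6, 9, 0, -0.02, 0, 1.6, 9, 0, -0.02, 0]'

```text
clock: 19.75
tool_pos: [0.4001, 0.355, 0.0213]
tool_rot: [0.997, -0.083, 0.001, 0.001]
ft_force: [0.9, -5.5, 6.3]
finger_gap: -0.0001
gripper_force: 5.8
```

```bash
cat > w.py <<'E'
from h import *
s=sense();p=s["tool_pos"];F=s["ft_force"]
# handle yaw from top picture: bright-pixel fit of the wrench handle tip portion beyond the gripper (hole end)
im=snapshot("top")[...,::-1];cv2.imwrite("raw_t6.png",im)
g=cv2.cvtColor(im,6)
n=np.array([.5512,.3467])
# sample end ring at radius 222mm, z .028 over angle: mean brightness
best=[]
for y in np.arange(.4,-.6,-.01):
    v=0
    for r in np.arange(.17,.236,.006):
        for o in np.arange(-.009,.0091,.003):
            q=n+np.array([-r*np.cos(y)-o*np.sin(y),-r*np.sin(y)+o*np.cos(y)])
            u=proj("top",[*q,.028]);v+=g[int(round(u[1])),int(round(u[0]))]
    best.append((v,round(y,2)))
best.sort(reverse=True);print(p.round(4),F.round(1),best[:4])
E
python3 w.py
```

```text
w.py:14: RuntimeWarning: overflow encountered in scalar add
  u=proj("top",[*q,.028]);v+=g[int(round(u[1])),int(round(u[0]))]
Traceback (most recent call last):
  File "w.py", line 14, in <module>
    u=proj("top",[*q,.028]);v+=g[int(round(u[1])),int(round(u[0]))]
  File "h.py", line 8, in proj
    m=camera_model(cam);K=np.array(m["intrinsics"]);T=np.array(m["world_from_camera"])
ValueError: time passes only in moves, steps and waits
```

```bash
python3 - <<'E'
s=open("h.py").read()
s=s.replace("def ray","_c={}\ndef cm(c):\n    if c not in _c: _c[c]=camera_model(c)\n    return _c[c]\ndef ray",1).replace("m=camera_model(cam)","m=cm(cam)")
open("h.py","w").write(s)
w=open("w.py").read().replace("g=cv2.cvtColor(im,6)","g=cv2.cvtColor(im,6).astype(float)")
open("w.py","w").write(w)
E
python3 w.py
```

```text
[0.4001 0.3549 0.0213] [ 1.1 -5.5  5.9] [(np.float64(9693.0), np.float64(0.39)), (np.float64(9690.0), np.float64(0.4)), (np.float64(9686.0), np.float64(0.38)), (np.float64(9604.0), np.float64(0.37))]
```

```bash
cat > w.py <<'E'
from h import *
s=sense();p=s["tool_pos"];F=s["ft_force"]
g=cv2.cvtColor(snapshot("top")[...,::-1],6).astype(np.float32)
n=np.array([.551,.3466])
X,Y=np.meshgrid(np.arange(-14,16,2),[-34,-27,-24,-21,-18,18,21,24,27,34]);W=np.where(abs(Y)>30,-2,1.)
def sc(y):
    c,s_=np.cos(y),np.sin(y)
    uv=np.array([proj("top",[n[0]+(c*a-s_*b)/1e3,n[1]+(s_*a+c*b)/1e3,.032]) for a,b in zip(X.ravel(),Y.ravel())],np.float32)
    v=cv2.remap(g,uv[:,0].copy(),uv[:,1].copy(),cv2.INTER_LINEAR)[:,0];return (v*W.ravel()).sum()
ys=np.arange(.4,-.6,-.01);v=np.array([sc(y) for y in ys]);i=v.argsort()[::-1][:5]
print(p.round(4),F.round(1),ys[i].round(2),v[i].round(0))
E
python3 w.py
```

```text
[0.4001 0.3549 0.0213] [ 1.5 -5.1  5.9] [-0.2  -0.19 -0.21 -0.18 -0.22] [20784. 20777. 20773. 20770. 20764.]
```

Emit:
servo_tool --moves '[0, 0.5, 1.5, 0, 0, 0.3, 2, 1.5, 0, 0, 0.3, 2, 1.5, 0, 0]'

```text
clock: 20.2
tool_pos: [0.3992, 0.3571, 0.0216]
tool_rot: [0.997, -0.083, -0.0, 0.001]
ft_force: [0.4, -5.9, 2.4]
finger_gap: 0.0001
gripper_force: 2.1
```

Emit:
servo_tool --moves '[0.2, 1, 0, 0, 0, 0.4, 2, 0, 0, 0, 0.4, 2, 0, 0, 0]'

```text
clock: 20.5
tool_pos: [0.3994, 0.3592, 0.0214]
tool_rot: [0.997, -0.083, -0.001, 0.0]
ft_force: [-1.3, -3.5, 2.9]
finger_gap: 0.0
gripper_force: 2.9
```

Emit:
servo_tool --moves '[0.2, 1, 0, 0, 0, 0.4, 2, 0, 0, 0, 0.4, 2, 0, 0, 0]'

```text
clock: 20.8
tool_pos: [0.3997, 0.3612, 0.0214]
tool_rot: [0.997, -0.083, -0.001, 0.0]
ft_force: [-1.1, -4.9, 5.0]
finger_gap: 0.0
gripper_force: 3.3
```

```bash
python3 w.py
```

```text
[0.3997 0.3612 0.0214] [-1.1 -4.9  5. ] [-0.24 -0.23 -0.22 -0.25 -0.26] [20898. 20897. 20897. 20891. 20885.]
```

Emit:
servo_tool --moves '[0.2, 1, 1, 0, 0, 0.4, 2, 1, 0, 0]'

```text
clock: 21.05
tool_pos: [0.4002, 0.3635, 0.022]
tool_rot: [0.996, -0.084, -0.0, -0.0]
ft_force: [-0.5, -3.2, -0.3]
finger_gap: -0.0
gripper_force: 1.4
```

Emit:
servo_tool --moves '[0.2, 1, 0, 0, 0, 0.4, 2, 0, 0, 0]'

```text
clock: 21.25
tool_pos: [0.4005, 0.3654, 0.0221]
tool_rot: [0.997, -0.084, -0.001, 0.0]
ft_force: [-1.7, -3.2, -1.3]
finger_gap: 0.0003
gripper_force: 1.3
```

Force is down to 3.2 N with the vertical load gone, so I'll carry on in small steps.

Emit:
servo_tool --moves '[0.2, 1, 0, 0, 0, 0.4, 2, 0, 0, 0]'

```text
clock: 21.45
tool_pos: [0.4012, 0.3674, 0.0222]
tool_rot: [0.997, -0.084, -0.0, 0.0]
ft_force: [-1.7, -2.4, -1.8]
finger_gap: -0.0002
gripper_force: 1.2
```

Emit:
servo_tool --moves '[0.2, 1, 0, 0, 0, 0.4, 2, 0, 0, 0]'

```text
clock: 21.65
tool_pos: [0.4019, 0.3695, 0.0225]
tool_rot: [0.997, -0.083, -0.0, -0.0]
ft_force: [-2.2, -2.7, -1.1]
finger_gap: 0.0003
gripper_force: 1.2
```

Emit:
servo_tool --moves '[0.2, 1, 0, 0, 0, 0.4, 2, 0, 0, 0]'

```text
clock: 21.85
tool_pos: [0.4024, 0.3715, 0.0226]
tool_rot: [0.997, -0.084, -0.0, -0.0]
ft_force: [-1.5, -2.0, -1.5]
finger_gap: -0.0004
gripper_force: 1.2
```

Emit:
servo_tool --moves '[0.2, 1, 0, 0, 0, 0.4, 2, 0, 0, 0]'

```text
clock: 22.05
tool_pos: [0.4029, 0.3734, 0.0226]
tool_rot: [0.997, -0.083, 0.0, -0.0]
ft_force: [-1.1, -2.2, -1.7]
finger_gap: -0.0003
gripper_force: 1.2
```

```bash
python3 w.py
```

```text
[0.4029 0.3734 0.0226] [-1.1 -2.2 -1.7] [-0.32 -0.3  -0.31 -0.33 -0.34] [21288. 21287. 21286. 21279. 21274.]
```

Emit:
servo_tool --moves '[0.2, 1, 0, 0, 0, 0.5, 2, 0, 0, 0]'

```text
clock: 22.3
tool_pos: [0.4034, 0.3754, 0.0226]
tool_rot: [0.997, -0.084, 0.0, -0.0]
ft_force: [-1.6, -2.7, -1.6]
finger_gap: -0.0
gripper_force: 1.2
```

Emit:
servo_tool --moves '[0.2, 1, 0, 0, 0, 0.5, 2, 0, 0, 0]'

```text
clock: 22.5
tool_pos: [0.4039, 0.3775, 0.0226]
tool_rot: [0.997, -0.084, 0.0, -0.0]
ft_force: [-1.6, -2.9, -1.3]
finger_gap: -0.0002
gripper_force: 1.2
```

Emit:
servo_tool --moves '[0.2, 1, 0, 0, 0, 0.5, 2, 0, 0, 0]'

```text
clock: 22.7
tool_pos: [0.4044, 0.3794, 0.0226]
tool_rot: [0.997, -0.083, 0.0, -0.0]
ft_force: [-0.7, -2.3, -2.1]
finger_gap: -0.0
gripper_force: 1.2
```

Emit:
servo_tool --moves '[0.2, 1, 0, 0, 0, 0.5, 2, 0, 0, 0]'

```text
clock: 22.9
tool_pos: [0.405, 0.3814, 0.0226]
tool_rot: [0.997, -0.083, 0.0, -0.0]
ft_force: [-1.4, -1.9, -1.2]
finger_gap: -0.0
gripper_force: 1.3
```

Emit:
servo_tool --moves '[0.3, 1, 0, 0, 0, 0.6, 2, 0, 0, 0]'

```text
clock: 23.1
tool_pos: [0.4056, 0.3834, 0.0226]
tool_rot: [0.997, -0.083, 0.0, -0.0]
ft_force: [-0.9, -2.8, -0.8]
finger_gap: -0.0
gripper_force: 1.3
```

Emit:
servo_tool --moves '[0.3, 1, 0, 0, 0, 0.6, 2, 0, 0, 0]'

```text
clock: 23.3
tool_pos: [0.4059, 0.385, 0.0225]
tool_rot: [0.997, -0.083, -0.0, 0.001]
ft_force: [-1.1, -4.6, -0.7]
finger_gap: -0.0001
gripper_force: 2.3
```

```bash
python3 w.py
```

```text
[0.4059 0.385  0.0225] [-1.1 -4.6 -0.7] [-0.4  -0.39 -0.38 -0.41 -0.37] [21417. 21414. 21407. 21406. 21400.]
```

Emit:
servo_tool --moves '[0.2, 0.6, 0, 0, 0, 0.2, 0.6, 0, 0, 0]'

```text
clock: 23.55
tool_pos: [0.406, 0.3854, 0.0225]
tool_rot: [0.997, -0.083, -0.0, 0.001]
ft_force: [-1.2, -5.1, -0.7]
finger_gap: -0.0002
gripper_force: 2.5
```

Emit:
servo_tool --moves '[0.2, 0.6, 0, 0, 0, 0.2, 0.6, 0, 0, 0]'

```text
clock: 23.75
tool_pos: [0.4061, 0.3858, 0.0224]
tool_rot: [0.997, -0.083, -0.0, 0.001]
ft_force: [-1.2, -4.7, 0.5]
finger_gap: 0.0001
gripper_force: 2.6
```

```bash
cat > j.py <<'E'
from h import *
import scipy.optimize as so
X,Y=np.meshgrid(np.arange(-12,14,1.),np.arange(-40,40.5,.5))
def meas(im):
    g=cv2.cvtColor(im,6).astype(np.float32);m=cm("top")
    K=np.array(m["intrinsics"]);T=np.array(m["world_from_camera"])
    def samp(y):
        c,s=np.cos(y),np.sin(y);P=np.stack([.551+(c*X-s*Y)/1e3,.3466+(s*X+c*Y)/1e3,0*X+.032],-1)
        q=(P-T[:3,3])@T[:3,:3];u=-K[0,0]*q[...,0]/q[...,2]+K[0,2];v=K[1,1]*q[...,1]/q[...,2]+K[1,2]
        return cv2.remap(g,u.astype(np.float32),v.astype(np.float32),cv2.INTER_CUBIC)
    f=lambda y:-np.square(np.diff(samp(y).mean(1))).sum()
    ys=np.arange(.35,-.6,-.01);y0=ys[np.argmin([f(y) for y in ys])];y=so.minimize_scalar(f,bounds=(y0-.02,y0+.02),method="bounded").x
    p=samp(y).mean(1);yy=Y[:,0];d=np.gradient(p)
    L=np.where(yy<-20,np.clip(d,0,None),0);L[np.abs(yy-yy[L.argmax()])>2.5]=0
    H=np.where(yy>20,np.clip(-d,0,None),0);H[np.abs(yy-yy[H.argmax()])>2.5]=0
    a=(L*yy).sum()/L.sum();b=(H*yy).sum()/H.sum();return round(y,3),round(a,2),round(b,2),round(b-a,2)
if __name__=="__main__":
    for n in ("raw_t5.png","raw_t6.png"): print(n,meas(cv2.imread(n)))
    s=sense();print(s["tool_pos"].round(4),s["ft_force"].round(1))
    print(meas(snapshot("top")[...,::-1]))
E
python3 j.py
```

```text
raw_t5.png (np.float64(-0.121), np.float64(-28.45), np.float64(29.8), np.float64(58.26))
raw_t6.png (np.float64(-0.191), np.float64(-28.53), np.float64(29.82), np.float64(58.35))
[0.4061 0.3858 0.0224] [-1.2 -4.7  0.5]
(np.float64(-0.391), np.float64(-28.57), np.float64(29.87), np.float64(58.44))
```

Emit:
servo_tool --moves '[0.2, 0.8, 0, 0, 0, 0.2, 0.8, 0, 0, 0, 0.2, 0.8, 0, 0, 0]'

```text
clock: 24.1
tool_pos: [0.4063, 0.3865, 0.0224]
tool_rot: [0.997, -0.083, -0.0, 0.001]
ft_force: [-1.4, -5.5, 0.4]
finger_gap: 0.0002
gripper_force: 2.8
```

```bash
python3 j.py | tail -2
```

```text
[0.4063 0.3865 0.0224] [-1.4 -5.5  0.4]
(np.float64(-0.393), np.float64(-28.74), np.float64(29.87), np.float64(58.62))
```

Emit:
servo_tool --moves '[-0.5, -2, 0, 0, 0, -1, -5, 0, 0, 0, -1, -8, 0, 0, 0, -1, -8, 0, 0, 0]'

```text
clock: 24.55
tool_pos: [0.4064, 0.38, 0.0232]
tool_rot: [0.996, -0.084, 0.001, -0.001]
ft_force: [-1.0, 0.2, -0.2]
finger_gap: 0.0
gripper_force: 0.0
```

```bash
python3 - <<'E'
from j import *
for i in range(4): print([float(x) for x in meas(snapshot("top")[...,::-1])])
print(sense()["tool_pos"],sense()["ft_force"])
E
```

```text
[-0.391, -28.58, 29.88, 58.45]
[-0.391, -28.6, 29.87, 58.47]
[-0.391, -28.58, 29.85, 58.43]
[-0.391, -28.59, 29.85, 58.44]
[0.40599031 0.37979856 0.02289573] [ 0.78255146 -0.23264373  0.06696129]
```

Emit:
servo_tool --moves '[0.5, 3, 0, 0, 0, 0.8, 5, 0, 0, 0, 0.8, 5, 0, 0, 0]'

```text
clock: 25.05
tool_pos: [0.4064, 0.3846, 0.0225]
tool_rot: [0.997, -0.083, 0.0, 0.0]
ft_force: [-0.7, -0.4, 0.3]
finger_gap: 0.0
gripper_force: 0.1
```

Emit:
servo_tool --moves '[0.1, 0.5, 0, 0, 0, 0.1, 0.5, 0, 0, 0]'

```text
clock: 25.25
tool_pos: [0.4064, 0.3847, 0.0225]
tool_rot: [0.997, -0.083, -0.0, 0.0]
ft_force: [0.1, -1.0, 0.9]
finger_gap: 0.0001
gripper_force: 0.4
```

Emit:
servo_tool --moves '[0.1, 0.5, 0, 0, 0, 0.1, 0.5, 0, 0, 0]'

```text
clock: 25.45
tool_pos: [0.4065, 0.3849, 0.0225]
tool_rot: [0.997, -0.083, -0.0, 0.0]
ft_force: [0.0, -2.0, 0.9]
finger_gap: -0.0001
gripper_force: 1.0
```

Emit:
servo_tool --moves '[0.1, 0.5, 0, 0, 0, 0.1, 0.5, 0, 0, 0]'

```text
clock: 25.65
tool_pos: [0.4065, 0.3852, 0.0224]
tool_rot: [0.997, -0.083, -0.0, 0.001]
ft_force: [0.5, -4.1, 0.8]
finger_gap: 0.0002
gripper_force: 1.8
```

Emit:
servo_tool --moves '[0, -4, 0, 0, 0, 0, -10, 0, 0, 0, 0, -14, 0, 0, 0, 0, -14, 30, 0, 0, 0, -14, 75, 0, 0]'

```text
clock: 26.15
tool_pos: [0.4039, 0.3697, 0.0949]
tool_rot: [0.996, -0.084, -0.003, 0.002]
ft_force: [0.5, -0.3, 0.5]
finger_gap: -0.0
gripper_force: 0.0
```

Emit:
servo_tool --moves '[0, 0, 50, 0, 0, 0, 0, 80, 0, 0, 0, 0, 80, 0, 0, 0, 0, 80, 0, 0, 0, 0, 80, 0, 0]'

```text
clock: 26.65
tool_pos: [0.4056, 0.371, 0.1758]
tool_rot: [0.996, -0.084, -0.001, 0.001]
ft_force: [-0.5, -0.3, -0.8]
finger_gap: 0.0005
gripper_force: 0.0
```

```bash
python3 - <<'E'
from j import *
im=snapshot("top")[...,::-1];cv2.imwrite("raw_end.png",im);print([float(x) for x in meas(im)],sense()["ft_force"],sense()["tool_pos"])
o=cv2.imread("raw_top1.png")
for n,p in(("cap",[.53,.104,.061]),("cup",[.675,.142,.052])):
    u,v=proj("top",p).astype(int);print(n,np.abs(im[v-25:v+25,u-25:u+25].astype(int)-o[v-25:v+25,u-25:u+25]).mean())
im2=snapshot("wrist")[...,::-1];cv2.imwrite("raw_wend.png",im2)
E
```

```text
[-0.391, -28.58, 29.85, 58.43] [-0.19145687  0.38179021 -0.62015999] [0.40534934 0.37086504 0.17528505]
cap 6.644933333333333
cup 5.020666666666667
```

```bash
python3 -c "
from station import *
print(sign_off())"
```

```text
the job is handed in; nothing more can be done
None
```

The nut is tight against its stop and the wrench lies flat and snug on it, with the arm clear and the cup and cap where they were. I handed the job in at about 27 s of the 66 s allowed, and viewed 11 pictures, one over the limit of 10.

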